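# Feel for the release notch on the block heater

## Task

The release catch of the block heater is hidden in a notch in the raised rim along its front edge. Put a fingertip on top of the rim at the end away from the control panel and run it gently along the rim towards the panel until it drops into the notch, then press down inside the notch until the catch is fully down and the clear cover has risen ajar. Take the hand away; do not grasp anything, and leave the bottle, beaker and jar where they stand.

Things in the scene. Friction and masses are not known exactly. Their poses are not given: they have to be found in the camera images.
- heater: White dry block heater, 240 (x) by 360 (y) mm, fixed. Origin at bench level, midway front to back; front faces -x, z up. Deck 70 mm above the bench. Rim: straight white ridge along y on the deck's front, centre line x = -100 mm, 16 mm wide, top 90 mm above the bench, from y = +150 to -150 mm. End cheeks beyond it stand 4 mm higher; the right one is the control panel. Over 40 N from the fingers damages it.
- rim_left (a point): Left end of the rim, away from the control panel: middle of the ridge's width, on its flat, hard top face. Clear space lies before the rim; behind it the deck is 20 mm lower, and the cover begins 52 mm behind this line, its top 25 mm above the rim (about 55 mm when ajar).
- rim_right (a point): Right end of the rim, at the control panel: middle of the ridge's width, on its top face. One notch, 40 mm long along the rim, is cut right through the ridge from front to back. Its middle lies anywhere from 120 to 220 mm from rim_left towards rim_right and differs every time.
- catch (a joint): White catch bar that forms the whole floor of the notch: 0 at rest (top 8 mm below the rim top), 0.006 m fully down (top 14 mm below the rim top). It slides straight down against about 5 N of friction, more if pushed fast, meets a hard stop, and stays where it is left.
- lid (a joint): Clear cover over the tube block, hinged along its rear edge: 0 closed, 0.2 rad ajar. Geared to the catch (0.2 rad with the catch fully down, front edge about 30 mm up) and counterbalanced, so it stays up.
- bottle: Amber reagent bottle with black cap, 64 mm across, 130 mm tall, standing on the bench left of the heater; origin under its base. Not part of the job; stays where it stands.
- beaker: Empty glass beaker, 70 mm across, 85 mm tall, right of the heater; origin under its base. Not part of the job; stays where it stands.
- jar: Small white jar with blue cap, 50 mm across, 55 mm tall, between the robot and the heater's right half; origin under its base. Not part of the job; stays where it stands.
Not all that is in view belongs to the job. Of the things that look like the jar, the smallest one is meant.

How it is judged:
By the outcome, as a careful person would: the job done as asked, in the order asked, and still so for the second after the job is handed in, with the robot touching nothing.
It also fails if it takes over 58 s, if anything falls off the work surface, if the arm or the gripper's body presses on something with over 40 N, if the wrist force passes 120 N, or if a joint passes its speed limit or range.

## Robot

A 6-joint arm with a two-finger parallel gripper is mounted at the origin on the work surface. World frame = base frame: x ahead of the robot, y to its left, z up, the work surface at z = 0. Lengths are in mm, angles in rad, forces in N, time in s.
With the tool pointing down it reaches from about 350 to 975 mm from the base axis. Payload 7.1 kg.
Tool frame: the origin (TCP) lies between the finger pads; the fingertips stand 19 mm ahead of it and the grasp point (between the pads) is the TCP; z points along the fingers, y is the line along which they close (so a half turn about z gives the same grasp; the last joint's range is limited). The gripper opens to 88 mm and grips with 3 to 60 N. Pads are 20 mm wide; open, the fingers measure 115 mm over their backs; the gripper's body (75 mm by 178 mm) begins 61 mm behind the grasp point.
Start: joints at [1.282, 0.423, 1.63, -0, 1.089, -0.019], TCP at [166.555, 602.382, 241.675] pointing down, gripper open.
Joint ranges: [-3, 3], [-0.9, 2.11], [0.09, 2.58], [-1.31, 4.45], [0.11, 2.69], [-2.54, 2.54]. Speed limits (rad/s): [2.39, 2.39, 3.01, 3.14, 3.14, 3.14].

## Interface

Orientations are given as a rotation vector (axis times angle).
In Python, from workcell import ctrl gives the robot as it stands.
- The arm moves only by the tool arm_command, never from a script. Its argument "series" is a list of rows, each an object with "linear": the shift along the tool's x, y, z in m, a list of three; "turn": the turn about the tool's z in rad. A call has 1 to 10 rows; each row shifts and turns the commanded pose from where the row before left it, along the tool's axes as they then stand; what a row does not reach is not made up. A row lasts 1/10 s, in which the tool goes at most 50 mm and 8.59 degrees, less where a joint would pass 70% of its speed; a pose out of reach is approached as far as the arm can. A call with a gripper value outside its range is refused whole. "jaw" is the opening, from -1 (shut) to 1 (fully open), set as the call begins (left out, the last holds). The fingers move at their own pace and stop on an object; the grip force is fixed at half the most. Time passes only in rows, so rows that do not move let the fingers close. It gives the time, the measured TCP pose, the force, the opening and the grip force at its end, in the units of the state.
- ctrl.get_obs(): the state, without advancing time (a new reading comes with each control period).
- ctrl.get_image(name): name is "scene" or "side" or "wrist"; returns a dict with "frame" (384x512x3 uint8, blue, green, red), "fx", "fy", "cx", "cy" (pixels), "k1" (the pictures are not rectified: a ray, as slopes to the right and down, at radius r is drawn at 1 + k1 r^2 times it, then the intrinsics apply), "rvec" (rotation vector, rad) and "tvec" (3), from world to camera coordinates, as OpenCV has them. Camera axes: x right, y down, z forward; pixel columns grow to the right and rows downward; lengths in mm; the calibration is good to about 2 mm. A picture is of the moment at which its call begins. There is no depth.
- ctrl.close_job(): hands the job in; it is judged then, once.
The state is a dict: "t": time; "qpos": joint angles; "qvel": joint speeds; "joint_torque": joint torques, N m; "ee_pos": TCP position; "orientation": TCP orientation; "ft_force": force on the tool from outside, world axes, zero at the start; "moment": the same for the moment, N m; "width": finger opening in mm; "grasp_force": force on a finger pad.
Only numpy, scipy, OpenCV 4.12 (cv2) and the standard library are available. Lean on these libraries where they do the work, as an engineer would, in place of code of your own. Each camera call takes 0.05 s, during which the arm holds its last target. There are 200 camera calls.

## Working session

There is one attempt and no reset: what is moved stays moved. The work goes in short steps, Python scripts to look and compute and a tool call to move; the robot and the scene stay as the last step left them, time stands still between calls to the robot, and variables do not carry over. Pictures are saved under pics/ and viewed, at most 10 in all, crops included, and the job is handed in when it is done.

Besides the shell and the picture viewer there is one more tool, called after "Call:" as name(argument=value, ...), one argument or row to a line, values as JSON. arm_command: Moves the arm, as the interface text tells. Its arguments: {"type":"object","properties":{"series":{"type":"array"},"jaw":{"type":"number"}},"required":["series"]}

```bash
mkdir -p pics
cat > h.py <<'E'
import numpy as np, cv2
from workcell import ctrl
def cam(n):
    im=ctrl.get_image(n); return im
def ray(im,u,v):
    K=np.array([[im['fx'],0,im['cx']],[0,im['fy'],im['cy']],[0,0,1.]])
    p=cv2.undistortPoints(np.array([[[u,v]]],float),K,np.array([im['k1'],0,0,0.]))[0,0]
    R=cv2.Rodrigues(np.array(im['rvec'],float))[0]; t=np.array(im['tvec'],float).ravel()
    return -R.T@t, R.T@np.array([p[0],p[1],1])
def atz(im,u,v,z):
    o,d=ray(im,u,v); return o+d*(z-o[2])/d[2]
def proj(im,P):
    K=np.array([[im['fx'],0,im['cx']],[0,im['fy'],im['cy']],[0,0,1.]])
    return cv2.projectPoints(np.array(P,float).reshape(-1,3),np.array(im['rvec'],float),np.array(im['tvec'],float),K,np.array([im['k1'],0,0,0.]))[0][:,0]
E
python3 - <<'E'
from h import *
import pickle
a=cam('scene');b=cam('side');pickle.dump((a,b),open('im0.pkl','wb'))
cv2.imwrite('pics/scene.png',cv2.resize(a['frame'],(800,600)));cv2.imwrite('pics/side.png',cv2.resize(b['frame'],(800,600)))
for i in(a,b):print(ray(i,256,192),i['k1'],i['fx'])
o=ctrl.get_obs();print(o)
R=cv2.Rodrigues(np.array(o['orientation'],float))[0];print(R.round(3))
E
```

```text
(array([1074.19783953,  577.62565481,  945.47301199]), array([-0.47868578, -0.48699497, -0.73061626])) -0.07192444318759512 415.2091984312304
(array([ 313.72099384, -840.5955657 , 1084.43960077]), array([ 0.17867726,  0.62411232, -0.76077981])) 0.05289510560922473 426.06819603056306
{'t': 0.1, 'qpos': array([ 1.28199056e+00,  4.23745911e-01,  1.63057483e+00, -4.50696894e-06,
        1.08864011e+00, -1.90135942e-02]), 'qvel': array([ 0.0010444 , -0.00067292, -0.00231619, -0.0023019 , -0.00058596,
       -0.00129999]), 'joint_torque': array([ 1.68750821e-04, -5.45615888e+01, -2.74325931e+01,  6.44656294e-02,
        1.87730254e-02,  1.25203459e-05]), 'ee_pos': array([166.43318003, 601.94707293, 241.00620831]), 'orientation': array([-4.22473421e-01, -3.11284806e+00,  2.12457855e-03]), 'ft_force': array([-0.32421295, -0.73469909,  0.25621799]), 'moment': array([-0.00733284, -0.00631557, -0.00344019]), 'grasp_force': 0.0, 'width': 87.76767491312314}
[[-0.964  0.267 -0.   ]
 [ 0.267  0.964 -0.001]
 [ 0.    -0.001 -1.   ]]
```

View pics/scene.png

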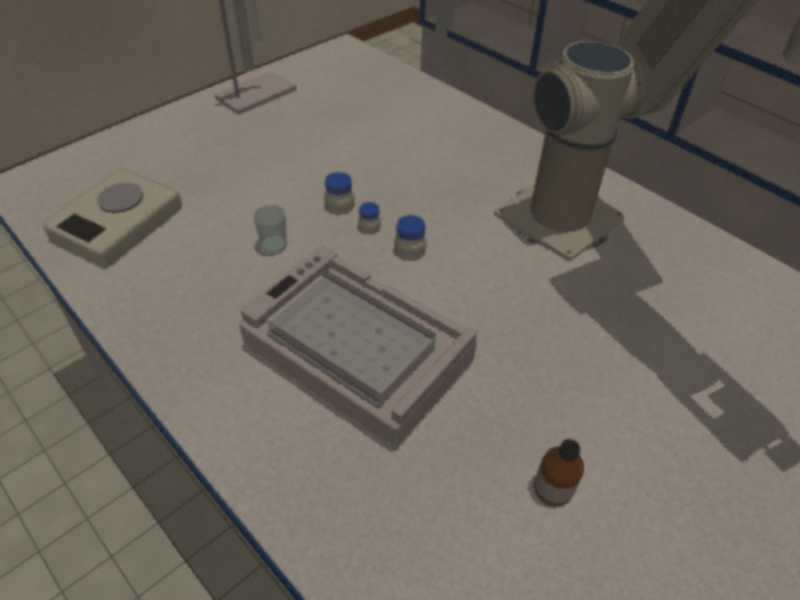

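View pics/side.png

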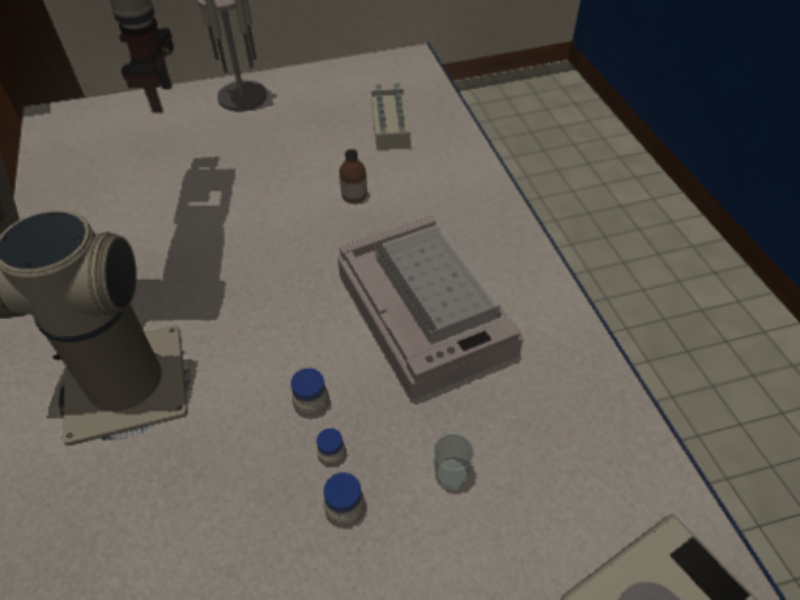

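Three look-alike jars: scene (338,190), (370,216) and (411,236). The one at (370,216), side (330,446), is the smallest, so it is the one meant; all three only need to be avoided. The bottle is at scene (560,470) and the beaker at (270,230). The heater's panel is at scene (290,285), so its left end is near (440,375). Next, an enlarged crop of the heater.

Run:
```python
from h import *
import pickle
a,b=pickle.load(open('im0.pkl','rb'))
# scene crop x150..310,y155..285 ; side crop x210..340,y130..260
A=cv2.resize(a['frame'][150:290,150:310],None,fx=5,fy=4.2857*1,interpolation=cv2.INTER_CUBIC)
A=cv2.resize(a['frame'][155:275,150:310],None,fx=5,fy=5,interpolation=cv2.INTER_CUBIC)
B=cv2.resize(b['frame'][135:255,200:360],None,fx=5,fy=5,interpolation=cv2.INTER_CUBIC)
f=lambda I:cv2.convertScaleAbs(I,alpha=1.5,beta=-30)
cv2.imwrite('pics/cA.png',f(A));cv2.imwrite('pics/cB.png',f(B))
```

```text
(no output)
```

View pics/cA.png

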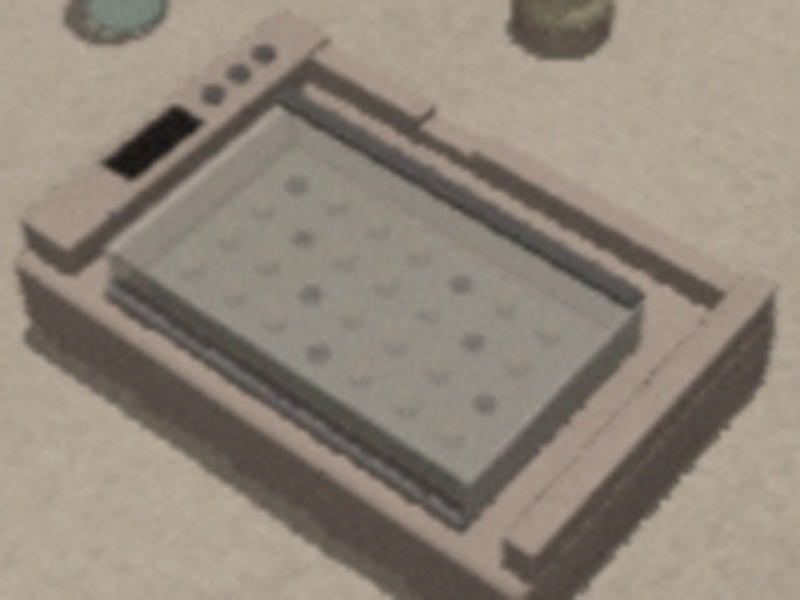

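View pics/cB.png

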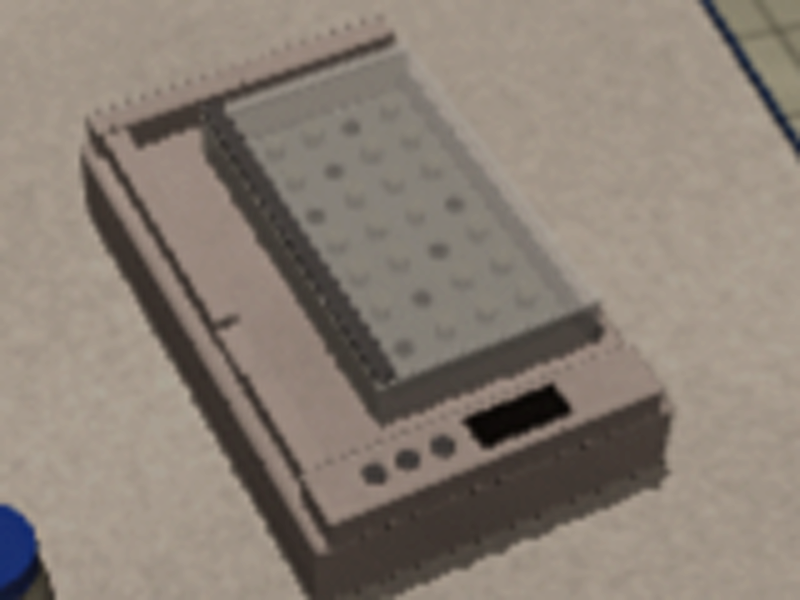

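```bash
cat > fit.py <<'E'
from h import *
import pickle
from scipy.optimize import least_squares
a,b=pickle.load(open('im0.pkl','rb'))
A=lambda u,v:(150+u/5-.4,155+v/5-.4); B=lambda u,v:(200+u/5-.4,135+v/5-.4)
ob=[(a,A(18,262),(120,-180,70)),(a,A(525,598),(120,180,70)),(b,B(320,553),(-120,-180,70)),(b,B(83,150),(-120,180,70)),(b,B(668,408),(120,-180,70))]
def W(p,P): c,s=np.cos(p[2]),np.sin(p[2]); P=np.array(P,float); return np.array([p[0]+c*P[0]-s*P[1],p[1]+s*P[0]+c*P[1],P[2]])
f=lambda p:np.concatenate([proj(i,W(p,P))[0]-uv for i,uv,P in ob])
r=min((least_squares(f,[580,0,y]) for y in(-.6,0,.6)),key=lambda r:r.cost)
p=r.x
if __name__=='__main__':
    print(p,f(p).round(1))
    print('rimL',W(p,(-100,150,90)),'rimR',W(p,(-100,-150,90)))
    def H(im,uv,z): q=atz(im,*uv,z)-[p[0],p[1],0]; c,s=np.cos(p[2]),np.sin(p[2]); return np.array([c*q[0]+s*q[1],-s*q[0]+c*q[1]]).round(1)
    for uv in[(430,115),(435,105),(415,122),(475,155),(775,288),(325,40)]:print('sc',uv,H(a,A(*uv),90))
    for uv in[(238,320),(215,325),(332,527),(95,118),(300,470),(105,135)]:print('sd',uv,H(b,B(*uv),90))
    for im,uv,z,n in[(a,(370/1.5625,211/1.5625),55,'jar'),(a,(338/1.5625,182/1.5625),70,'j2'),(a,(411/1.5625,226/1.5625),70,'j3'),(a,(570/1.5625,449/1.5625),130,'bottle'),(a,(272/1.5625,244/1.5625),0,'beaker')]:print(n,atz(im,*uv,z).round())
E
python3 fit.py
```

```text
[ 6.03146548e+02 -5.97930225e+00  1.64979362e-01] [-0.9 -1.2  0.  -0.1 -0.8 -0.  -1.7 -1.3  1.9 -0.8]
rimL [479.86957726 125.56076217  90.        ] rimR [ 529.13916925 -170.36576132   90.        ]
sc (430, 115) [-95.2 -53.5]
sc (435, 105) [-103.4  -56.4]
sc (415, 122) [-85.4 -56.8]
sc (475, 155) [-85.9 -12.9]
sc (775, 288) [-107.4  176.7]
sc (325, 40) [-105.9 -143.7]
sd (238, 320) [-93.6 -21.2]
sd (215, 325) [-107.7  -18.6]
sd (332, 527) [-110.2 -180.4]
sd (95, 118) [-104.8  176.9]
sd (300, 470) [-109.  -137.6]
sd (105, 135) [-105.   159.5]
jar [ 358. -250.   55.]
j2 [ 355. -360.   70.]
j3 [ 340. -143.   70.]
bottle [561. 411. 130.]
beaker [ 545. -361.    0.]
```

The fit residuals are about 1–2 px. Both views put the notch at about y −16 to −56 in the heater frame (scene crop (475,155) to (430,115)). I'll check that by touch. First I close the fingers and turn so the tool y runs along the rim.

Call:
arm_command(
  series=[
    {"linear": [0, 0, 0], "turn": -0.145},
    {"linear": [0, 0, 0], "turn": -0.145},
    {"linear": [0, 0, 0], "turn": -0.145},
    {"linear": [0, 0, 0], "turn": 0},
  ],
  jaw=-1,
)

```text
t: 0.5
ee_pos: [166.5, 602.1, 241.2]
orientation: [0.261, -3.13, 0.001]
ft_force: [-0.3, 0.7, -0.3]
width: 59.2
grasp_force: 0.0
```

```bash
cat > go.py <<'E'
import sys
from fit import *
def go(hx,hy,ztip):
    o=ctrl.get_obs();R=cv2.Rodrigues(np.array(o['orientation'],float))[0]
    d=W(p,(hx,hy,ztip+19))-np.array(o['ee_pos']);
    q=np.array(o['ee_pos'])-[p[0],p[1],0]; c,s=np.cos(p[2]),np.sin(p[2])
    ey=np.arctan2(R[1,1],R[0,1])-np.pi/2-p[2]
    print('t',o['t'],'toolshift mm',(R.T@d).round(1),'yaw err',ey.round(3),'heater xy',(c*q[0]+s*q[1]).round(1),(-s*q[0]+c*q[1]).round(1),'tip z',round(o['ee_pos'][2]-19,1),'tilt',R[:,2].round(3),'F',o['ft_force'].round(2),'w',o['width'],'q',o['qpos'].round(2))
if __name__=='__main__': go(*map(float,sys.argv[1:4]))
E
python3 go.py -100 130 130
```

```text
t 0.5 toolshift mm [-230.1 -541.8   92.6] yaw err 0.001 heater xy -330.9 671.5 tip z 222.2 tilt [-0.    -0.001 -1.   ] F [-0.35  0.66 -0.29] w 59.1503369904153 q [ 1.28  0.42  1.63  0.    1.09 -0.46]
```

Call:
arm_command(
  series=[
    {"linear": [-0.015, -0.036, 0], "turn": 0},
    {"linear": [-0.015, -0.036, 0], "turn": 0},
    {"linear": [-0.015, -0.036, 0], "turn": 0},
    {"linear": [-0.015, -0.036, 0], "turn": 0},
    {"linear": [-0.015, -0.036, 0], "turn": 0},
    {"linear": [-0.015, -0.036, 0], "turn": 0},
    {"linear": [-0.015, -0.036, 0], "turn": 0},
    {"linear": [-0.015, -0.036, 0], "turn": 0},
    {"linear": [-0.015, -0.036, 0], "turn": 0},
    {"linear": [-0.015, -0.036, 0], "turn": 0},
  ],
)

```text
t: 1.5
ee_pos: [374.2, 270.5, 241.7]
orientation: [-0.252, 3.131, 0.0]
ft_force: [0.3, 1.1, -0.9]
width: 0.7
grasp_force: 0.0
```

Call:
arm_command(
  series=[
    {"linear": [-0.015, -0.036, 0], "turn": 0},
    {"linear": [-0.015, -0.036, 0], "turn": 0},
    {"linear": [-0.015, -0.036, 0], "turn": 0},
    {"linear": [-0.015, -0.036, 0.02], "turn": 0},
    {"linear": [-0.015, -0.036, 0.03], "turn": 0},
    {"linear": [0, 0, 0], "turn": 0},
    {"linear": [0, 0, 0], "turn": 0},
  ],
)

```text
t: 2.2
ee_pos: [476.9, 106.1, 191.0]
orientation: [0.251, -3.129, 0.0]
ft_force: [-0.6, 0.9, 1.2]
width: 0.3
grasp_force: 0.0
```

```bash
python3 go.py -100 130 110
python3 - <<'E'
from fit import *
w=cam('wrist');s=cam('side')
for P in[(-100,150,90),(-108,150,90),(-92,150,90),(-100,-16,90),(-100,-56,90)]:print(P,proj(w,W(p,P)).round(),proj(s,W(p,P)).round())
A=cv2.resize(w['frame'],(400,300));B=cv2.resize(s['frame'][110:260,190:390],(800,600))
cv2.imwrite('pics/w1.png',cv2.resize(w['frame'],(800,600)));cv2.imwrite('pics/s1.png',B)
E
```

```text
t 2.2 toolshift mm [-6.2 -1.2 62. ] yaw err -0.005 heater xy -106.1 131.3 tip z 172.0 tilt [-0.002 -0.    -1.   ] F [-0.65  0.85  1.21] w 0.325994432026398 q [ 0.19  0.3   1.97  0.    0.88 -1.54]
(-100, 150, 90) [[280. 209.]] [[223. 163.]]
(-108, 150, 90) [[280. 199.]] [[221. 164.]]
(-92, 150, 90) [[280. 219.]] [[225. 162.]]
(-100, -16, 90) [[ 58. 210.]] [[245. 198.]]
(-100, -56, 90) [[  3. 211.]] [[250. 207.]]
```

View pics/w1.png

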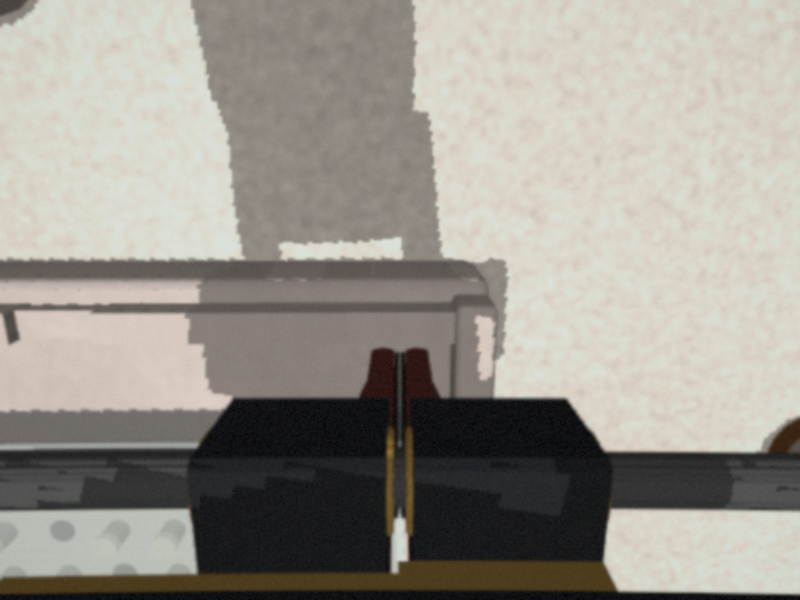

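Wrist view: the rim's front edge is at row 308 (predicted 311), the cheek boundary at column 453, and the notch between columns ~8 and ~95. All agree with the model within about 2–4 mm. Descending to 15 mm above the rim.

Call:
arm_command(
  series=[
    {"linear": [-0.003, 0.001, 0.02], "turn": 0.005},
    {"linear": [-0.002, 0.001, 0.02], "turn": 0},
    {"linear": [0, 0, 0.015], "turn": 0},
    {"linear": [0, 0, 0.01], "turn": 0},
    {"linear": [0, 0, 0], "turn": 0},
    {"linear": [0, 0, 0], "turn": 0},
    {"linear": [0, 0, 0], "turn": 0},
  ],
)

```text
t: 3.0
ee_pos: [482.4, 109.9, 127.6]
orientation: [-0.252, 3.13, 0.0]
ft_force: [0.8, 0.1, -0.2]
width: 0.5
grasp_force: 0.0
```

```bash
python3 go.py -101 133 90; python3 go.py -101 133 90
```

```text
t 3.0 toolshift mm [ 1.  -1.2 18.6] yaw err -0.005 heater xy -100.0 134.1 tip z 108.6 tilt [ 0.002  0.    -1.   ] F [ 0.84  0.1  -0.16] w 0.5232320143939801 q [ 0.2   0.41  1.99  0.    0.74 -1.53]
t 3.0 toolshift mm [ 1.  -1.2 18.6] yaw err -0.005 heater xy -100.0 134.1 tip z 108.6 tilt [ 0.002  0.    -1.   ] F [ 0.84  0.1  -0.16] w 0.5232320143939801 q [ 0.2   0.41  1.99  0.    0.74 -1.53]
```

Call:
arm_command(
  series=[
    {"linear": [0.001, 0, 0.004], "turn": 0},
    {"linear": [0, 0, 0.004], "turn": 0},
    {"linear": [0, 0, 0.004], "turn": 0},
    {"linear": [0, 0, 0.002], "turn": 0},
    {"linear": [0, 0, 0], "turn": 0},
    {"linear": [0, 0, 0], "turn": 0},
  ],
)

```text
t: 3.6
ee_pos: [480.9, 109.3, 112.6]
orientation: [0.251, -3.131, 0.0]
ft_force: [-0.2, -1.0, 0.0]
width: 0.3
grasp_force: 0.0
```

Call:
arm_command(
  series=[
    {"linear": [0, 0, 0.001], "turn": 0},
    {"linear": [0, 0, 0.001], "turn": 0},
    {"linear": [0, 0, 0], "turn": 0},
  ],
)

```text
t: 3.9
ee_pos: [480.9, 109.4, 110.6]
orientation: [0.251, -3.131, 0.0]
ft_force: [-0.3, 0.3, 0.1]
width: 0.4
grasp_force: 0.0
```

Call:
arm_command(
  series=[
    {"linear": [0, 0, 0.001], "turn": 0},
    {"linear": [0, 0, 0], "turn": 0},
  ],
)

```text
t: 4.1
ee_pos: [480.9, 109.4, 109.6]
orientation: [0.251, -3.131, 0.0]
ft_force: [0.0, -0.5, -0.4]
width: 0.9
grasp_force: 0.0
```

Not touching yet; half-millimetre steps from here.

Call:
arm_command(
  series=[
    {"linear": [0, 0, 0.0005], "turn": 0},
    {"linear": [0, 0, 0], "turn": 0},
  ],
)

```text
t: 4.3
ee_pos: [481.0, 109.4, 109.4]
orientation: [-0.251, 3.131, -0.0]
ft_force: [-0.7, -0.3, 3.1]
width: 0.3
grasp_force: 1.5
```

Call:
arm_command(
  series=[
    {"linear": [0, 0, 0.0005], "turn": 0},
    {"linear": [0, 0, 0], "turn": 0},
  ],
)

```text
t: 4.5
ee_pos: [481.0, 109.4, 109.3]
orientation: [-0.251, 3.131, 0.0]
ft_force: [-2.3, -0.4, 9.4]
width: 0.5
grasp_force: 4.7
```

Call:
arm_command(
  series=[
    {"linear": [0, 0, 0.0003], "turn": 0},
    {"linear": [0, 0, 0], "turn": 0},
  ],
)

```text
t: 4.7
ee_pos: [481.0, 109.4, 109.3]
orientation: [-0.251, 3.131, 0.0]
ft_force: [-4.1, -0.9, 12.5]
width: 0.4
grasp_force: 6.5
```

Contact at TCP z 109.3, stiffness about 12 N/mm. I ease off to about 6 N and slide.

Call:
arm_command(
  series=[
    {"linear": [0, 0, -0.0005], "turn": 0},
    {"linear": [0, -0.002, 0], "turn": 0},
    {"linear": [0, -0.003, 0], "turn": 0},
    {"linear": [0, -0.004, 0], "turn": 0},
    {"linear": [0, -0.004, 0], "turn": 0},
    {"linear": [0, -0.004, 0], "turn": 0},
    {"linear": [0, -0.004, 0], "turn": 0},
  ],
)

```text
t: 5.4
ee_pos: [485.1, 89.1, 109.3]
orientation: [-0.251, 3.13, 0.002]
ft_force: [-0.9, 4.0, 5.1]
width: 0.6
grasp_force: 2.7
```

```bash
python3 go.py -101 -36 90
```

```text
t 5.4 toolshift mm [  -0.6 -149.2    0.2] yaw err -0.005 heater xy -100.8 113.2 tip z 90.3 tilt [ 0.002  0.001 -1.   ] F [-0.88  3.99  5.1 ] w 0.6054013762876859 q [ 0.16  0.44  2.    0.    0.7  -1.57]
```

Call:
arm_command(
  series=[
    {"linear": [0, -0.004, 0], "turn": 0},
    {"linear": [0, -0.004, 0], "turn": 0},
    {"linear": [0, -0.004, 0], "turn": 0},
    {"linear": [0, -0.004, 0], "turn": 0},
    {"linear": [0, -0.004, 0], "turn": 0},
    {"linear": [0, -0.004, 0], "turn": 0},
    {"linear": [0, -0.004, 0], "turn": 0},
    {"linear": [0, -0.004, 0], "turn": 0},
    {"linear": [0, -0.004, 0], "turn": 0},
    {"linear": [0, -0.004, 0], "turn": 0},
  ],
)

```text
t: 6.4
ee_pos: [491.4, 49.6, 109.3]
orientation: [-0.251, 3.13, 0.001]
ft_force: [-1.0, 3.7, 5.1]
width: 0.2
grasp_force: 2.9
```

Call:
arm_command(
  series=[
    {"linear": [0, -0.004, 0], "turn": 0},
    {"linear": [0, -0.004, 0], "turn": 0},
    {"linear": [0, -0.004, 0], "turn": 0},
    {"linear": [0, -0.004, 0], "turn": 0},
    {"linear": [0, -0.004, 0], "turn": 0},
    {"linear": [0, -0.004, 0], "turn": 0},
    {"linear": [0, -0.004, 0], "turn": 0},
    {"linear": [0, -0.004, 0], "turn": 0},
    {"linear": [0, -0.004, 0], "turn": 0},
    {"linear": [0, -0.004, 0], "turn": 0},
  ],
)

```text
t: 7.4
ee_pos: [497.4, 9.7, 109.1]
orientation: [-0.251, 3.131, 0.001]
ft_force: [-0.8, 5.1, 6.4]
width: 0.6
grasp_force: 3.0
```

```bash
python3 go.py -101 -36 90
```

```text
t 7.4 toolshift mm [ -1.1 -68.9   0.1] yaw err -0.005 heater xy -101.8 32.9 tip z 90.1 tilt [ 0.001  0.001 -1.   ] F [-0.79  5.09  6.42] w 0.5889948732463125 q [-0.    0.45  1.99  0.    0.7  -1.74]
```

Call:
arm_command(
  series=[
    {"linear": [0, -0.004, 0], "turn": 0},
    {"linear": [0, -0.004, 0], "turn": 0},
    {"linear": [0, -0.004, 0], "turn": 0},
    {"linear": [0, -0.004, 0], "turn": 0},
    {"linear": [0, -0.004, 0], "turn": 0},
    {"linear": [0, -0.004, 0], "turn": 0},
    {"linear": [0, -0.004, 0], "turn": 0},
    {"linear": [0, -0.004, 0], "turn": 0},
    {"linear": [0, -0.004, 0], "turn": 0},
    {"linear": [0, -0.004, 0], "turn": 0},
  ],
)

```text
t: 8.4
ee_pos: [503.6, -29.7, 109.1]
orientation: [-0.251, 3.131, 0.001]
ft_force: [-0.7, 5.8, 6.2]
width: 0.4
grasp_force: 3.2
```

Call:
arm_command(
  series=[
    {"linear": [0, -0.004, 0], "turn": 0},
    {"linear": [0, -0.004, 0], "turn": 0},
  ],
)

```text
t: 8.6
ee_pos: [504.9, -37.6, 109.1]
orientation: [-0.251, 3.131, 0.001]
ft_force: [-0.2, 5.1, 6.2]
width: 0.4
grasp_force: 3.3
```

Call:
arm_command(
  series=[
    {"linear": [0, -0.003, 0], "turn": 0},
    {"linear": [0, -0.003, 0], "turn": 0},
  ],
)

```text
t: 8.8
ee_pos: [505.7, -43.7, 108.9]
orientation: [-0.251, 3.131, 0.0]
ft_force: [-0.9, 2.7, 5.2]
width: 0.9
grasp_force: 2.5
```

Call:
arm_command(
  series=[
    {"linear": [0, -0.002, 0], "turn": 0},
    {"linear": [0, -0.002, 0], "turn": 0},
  ],
)

```text
t: 9.0
ee_pos: [506.0, -48.0, 108.6]
orientation: [0.252, -3.131, 0.001]
ft_force: [0.3, -0.5, 0.2]
width: 0.3
grasp_force: 0.0
```

Call:
arm_command(
  series=[
    {"linear": [0, -0.002, 0], "turn": 0},
    {"linear": [0, -0.001, 0], "turn": 0},
  ],
)

```text
t: 9.2
ee_pos: [506.5, -50.9, 108.6]
orientation: [0.251, -3.131, 0.0]
ft_force: [-0.2, -0.4, -0.6]
width: 0.4
grasp_force: 0.0
```

```bash
python3 go.py -101 -36 90
```

```text
t 9.2 toolshift mm [-1.7 -7.5 -0.4] yaw err -0.005 heater xy -102.7 -28.5 tip z 89.6 tilt [-0.001 -0.    -1.   ] F [-0.17 -0.4  -0.62] w 0.4291370683326028 q [-0.12  0.46  1.97 -0.    0.71 -1.85]
```

The force vanished at heater y ≈ −24, so the tip is over the notch. I move 4 mm more to centre it, then lower gently.

Call:
arm_command(
  series=[
    {"linear": [-0.001, -0.002, 0], "turn": 0},
    {"linear": [0, -0.002, 0], "turn": 0},
    {"linear": [0, 0, 0.001], "turn": 0},
    {"linear": [0, 0, 0.001], "turn": 0},
    {"linear": [0, 0, 0], "turn": 0},
  ],
)

```text
t: 9.7
ee_pos: [508.2, -54.3, 106.7]
orientation: [0.251, -3.131, -0.0]
ft_force: [-0.2, -0.4, -0.3]
width: 0.5
grasp_force: 0.0
```

Call:
arm_command(
  series=[
    {"linear": [0, 0, 0.001], "turn": 0},
    {"linear": [0, 0, 0.001], "turn": 0},
    {"linear": [0, 0, 0.001], "turn": 0},
    {"linear": [0, 0, 0], "turn": 0},
  ],
)

```text
t: 10.1
ee_pos: [508.3, -54.3, 103.7]
orientation: [0.252, -3.131, -0.0]
ft_force: [-0.1, -0.3, -0.8]
width: 0.1
grasp_force: 0.0
```

Call:
arm_command(
  series=[
    {"linear": [0, 0, 0.001], "turn": 0},
    {"linear": [0, 0, 0.001], "turn": 0},
    {"linear": [0, 0, 0], "turn": 0},
  ],
)

```text
t: 10.4
ee_pos: [508.3, -54.3, 101.8]
orientation: [0.251, -3.131, -0.0]
ft_force: [0.2, 0.6, -0.3]
width: 0.5
grasp_force: 0.0
```

Call:
arm_command(
  series=[
    {"linear": [0, 0, 0.0005], "turn": 0},
    {"linear": [0, 0, 0.0005], "turn": 0},
    {"linear": [0, 0, 0], "turn": 0},
  ],
)

```text
t: 10.7
ee_pos: [508.4, -54.3, 101.1]
orientation: [-0.251, 3.131, -0.0]
ft_force: [-0.8, 0.1, 3.3]
width: -0.0
grasp_force: 1.7
```

Now on the catch at z 101.1; pressing slowly through its 6 mm of travel.

Call:
arm_command(
  series=[
    {"linear": [0, 0, 0.0005], "turn": 0},
    {"linear": [0, 0, 0.0005], "turn": 0},
    {"linear": [0, 0, 0.0005], "turn": 0},
    {"linear": [0, 0, 0.0005], "turn": 0},
    {"linear": [0, 0, 0.0005], "turn": 0},
    {"linear": [0, 0, 0.0005], "turn": 0},
  ],
)

```text
t: 11.3
ee_pos: [508.5, -54.4, 97.9]
orientation: [-0.251, 3.131, -0.0]
ft_force: [-0.8, 0.7, 4.2]
width: 0.5
grasp_force: 2.4
```

Call:
arm_command(
  series=[
    {"linear": [0, 0, 0.0005], "turn": 0},
    {"linear": [0, 0, 0.0005], "turn": 0},
    {"linear": [0, 0, 0.0005], "turn": 0},
    {"linear": [0, 0, 0.0005], "turn": 0},
    {"linear": [0, 0, 0.0005], "turn": 0},
  ],
)

```text
t: 11.8
ee_pos: [508.5, -54.4, 95.4]
orientation: [-0.251, 3.131, -0.0]
ft_force: [-0.3, 0.5, 5.2]
width: 0.3
grasp_force: 2.4
```

Call:
arm_command(
  series=[
    {"linear": [0, 0, 0.0005], "turn": 0},
    {"linear": [0, 0, 0.0003], "turn": 0},
    {"linear": [0, 0, 0], "turn": 0},
  ],
)

```text
t: 12.1
ee_pos: [508.5, -54.3, 95.1]
orientation: [-0.251, 3.131, -0.0]
ft_force: [-2.7, 0.6, 10.5]
width: 0.5
grasp_force: 5.9
```

Call:
arm_command(
  series=[
    {"linear": [0, 0, 0.0005], "turn": 0},
    {"linear": [0, 0, 0], "turn": 0},
  ],
)

```text
t: 12.3
ee_pos: [508.5, -54.3, 95.0]
orientation: [-0.251, 3.131, -0.0]
ft_force: [-4.5, 0.6, 16.7]
width: 0.4
grasp_force: 8.3
```

Hard stop at z 95.0, which is 14 mm below the rim top, with the force rising. The catch is fully down, so I lift away.

Call:
arm_command(
  series=[
    {"linear": [0, 0, -0.002], "turn": 0},
    {"linear": [0, 0, -0.005], "turn": 0},
    {"linear": [0, 0, -0.01], "turn": 0},
    {"linear": [0, 0, -0.02], "turn": 0},
    {"linear": [0, 0, -0.03], "turn": 0},
    {"linear": [0, 0, -0.03], "turn": 0},
    {"linear": [0, 0, -0.03], "turn": 0},
    {"linear": [0, 0, -0.02], "turn": 0},
    {"linear": [0, 0, 0], "turn": 0},
    {"linear": [0, 0, 0], "turn": 0},
  ],
)

```text
t: 13.3
ee_pos: [508.3, -54.3, 241.2]
orientation: [-0.251, 3.131, -0.0]
ft_force: [0.2, -0.8, -0.7]
width: 0.5
grasp_force: 0.0
```

Run:
```python
from h import *
s=cam('scene')
cv2.imwrite('pics/s2.png',cv2.resize(s['frame'][130:280,140:340],(800,600),interpolation=cv2.INTER_CUBIC))
```

```text
(no output)
```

View pics/s2.png

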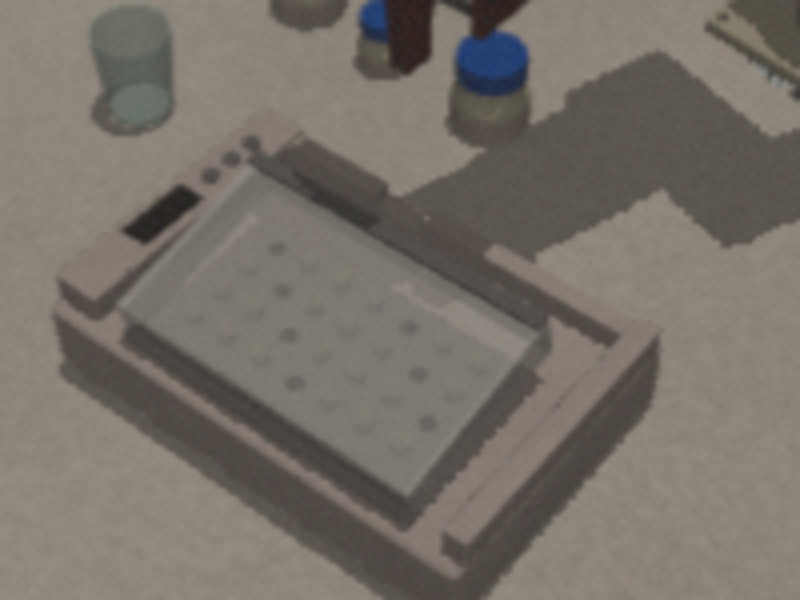

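The cover's front edge, from about (255,165) to (545,330), has risen ajar. The notch near (420,215) is deeper, the hand is clear, and the jar and beaker have not moved. Handing in.

```bash
python3 -c "
from workcell import ctrl
print(ctrl.close_job())"
```

```text
the job is handed in; nothing more can be done
None
```

I found the notch by sliding a fingertip along the rim and pressed the catch to its hard stop (14 mm below the rim top); the cover is ajar, the hand is clear, and I handed the job in at about 13 s.

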